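# Date stamp out of the deep pot and onto its ink pad

## Task

The wooden date stamp has been dropped into one of the two deep stoneware pots on the counter. Reach in through the mouth, lift the stamp out without tipping or shifting the pots, and set it down gently (do not drop it), standing upright in the middle of the ink pad with its long side along the pad's long side. Leave the pots, the sugar shaker, the bell and the flat tin where they are.

Things in the scene. Friction and masses are not known exactly. Their poses are not given: they have to be found in the camera images.
- stamp: Wooden hand stamp, 0.05 kg: block 22 (x) by 50 (y) by 14 mm high, with a round knob rising from its middle to 60 mm, at most 26 mm across. Starts upright on the inner floor of pot_a, turned any way. Grip the knob 50 to 54 mm above the underside (lower, some grippers' knuckles meet the pot's rim). Origin: centre of the underside; y along the block's long side, z up through the knob.
- pot_a: Pot with the stamp: loose round white stoneware, 0.9 kg, 78 mm high, belly 134 mm wide, neck (above 60 mm) with a round mouth 92 mm clear; wall and floor 6 mm. The knob's top is 12 mm below the rim, within 6 mm of the pot's axis. Spread fingers do not pass the mouth: enter with them shut and open them a little inside. Stands in either of two places. Origin: centre of the underside; z up.
- pot_b: The other pot, the same in every way, but the sugar shaker stands in it. Origin: centre of the underside; z up.
- shaker: Sugar shaker, glass with a grey top, 44 mm across and 90 mm tall, standing in pot_b, its top some 18 mm above the rim. Leave it. Origin: centre of the underside.
- ink_pad: Ink pad, fixed to the counter: low dark tin 76 mm (x) by 114 mm (y), 10 mm high, with a grey felt of 62 by 100 mm that stands proud, its top 13 mm above the counter. Origin: centre of the underside; y along the long side. Just behind it (+x) stands the cash drawer, 0.1 m high, with the till screen leaning out above it: pass in front of them.
- pad_top (a point): Centre of the felt's upper face, 13 mm above the counter.
- bell: Domed metal service bell, 80 mm across and 54 mm tall, on the counter. Leave it. Origin: centre of the underside.
- tin: Flat closed tin of mints, red with a cream lid, 60x92x23 mm, on the counter. Leave it. Origin: centre of the underside.
There are look-alikes about, which are no part of the job. What is meant by the stamp is not purple, and is the smaller of those in its own colour.

How it is judged:
By the outcome, as a careful person would: the job done as asked, in the order asked, and still so for the second after the job is handed in, with the robot touching nothing.
It also fails if it takes over 45 s, if anything falls off the work surface, if the arm or the gripper's body presses on something with over 40 N, if the wrist force passes 120 N, or if a joint passes its speed limit or range.

## Robot

A 6-joint arm with a two-finger parallel gripper is mounted at the origin on a cart in front of the work surface, level with it; the furniture and walls round the work are solid. World frame = base frame: x ahead of the robot, y to its left, z up, the work surface at z = 0. Lengths are in m, angles in rad, forces in N, time in s.
With the tool pointing down it reaches from about 0.375 to 0.9 m from the base axis. Payload 3.1 kg.
Tool frame: the origin (TCP) lies midway between the tips of the shut fingers; the grasp point (between the pads) lies 19 mm behind it (arm.grasp_offset is the distance from the TCP to the grasp point, in m); z points along the fingers, y is the line along which they close (so a half turn about z gives the same grasp; the last joint's range is limited). The gripper opens to 87 mm and grips with 3 to 60 N. Pads are 19 mm wide; open, the fingers measure 117 mm over their backs; the gripper's body (75 mm by 190 mm) begins 51 mm behind the grasp point.
Start: joints at [-1.44, 0.527, 1.433, -0, 1.181, -0.178], TCP at [0.19, -0.595, 0.223] pointing down, gripper open.
Joint ranges: [-3.08, 3.08], [-0.75, 2.2], [0.22, 2.44], [-1.43, 4.57], [0, 2.65], [-2.85, 2.85]. Speed limits (rad/s): [2.79, 2.79, 3.14, 3.14, 3.14, 3.14].

## Interface

Orientations are given as a unit quaternion [x, y, z, w].
In Python, from bench import get_obs, cams, job, arm gives the robot as it stands.
- The arm moves only by the shell command python3 -m crank 'ROWS' [OPENING]. ROWS is JSON, a list of rows, each an object with "travel": the shift along the world's x, y, z in m, a list of three; "angular": the turn, a rotation vector about the world's x, y, z in rad, a list of three. In form: [{"travel": [tx, ty, tz], "angular": [wx, wy, wz]}, ...]. A call has 1 to 8 rows; each row is the pose to reach, as a shift and turn from the pose commanded when the call began; what a row does not reach only later rows make up. A row lasts 1/12 s, in which the tool goes at most 41.7 mm and 7.16 degrees, less where a joint would pass 70% of its speed; a pose out of reach is approached as far as the arm can. A call with a gripper value outside its range is refused whole. OPENING is the closure, from -1 (fully open) to 1 (shut), so that 0 is half open, set as the call begins (- or left out, the last holds). The fingers move at their own pace and stop on an object; the grip force is fixed at half the most. Time passes only in rows, so rows that repeat a pose let the fingers close. It gives the time, the measured TCP pose, the force, the opening and the grip force at its end, in the units of the state.
- get_obs(): the state, without advancing time (a new reading comes with each control period).
- cams.capture(name): name is "scene" or "top" or "wrist"; returns a dict with "img" (384x512x3 uint8, red, green, blue), "fx", "fy", "cx", "cy" (pixels), "k1" (the pictures are not rectified: a ray, as slopes to the right and down, at radius r is drawn at 1 + k1 r^2 times it, then the intrinsics apply), "R" (3x3) and "t" (3): a world point X has camera coordinates R X + t; the wrist camera has in their place "tool_from_camera" (4x4, takes a point from camera to tool coordinates, whose origin is the TCP and whose axes are the flange's). Camera axes: x right, y down, z forward; pixel columns grow to the right and rows downward; lengths in m; the calibration is good to about 2 mm. A picture is of the moment at which its call begins: read the wrist's pose just before it. There is no depth.
- job.job_done(): hands the job in; it is judged then, once.
Trained networks look in the newest picture that a camera, given by its name, has taken for a name from the list of things; names that differ only in an ending like _2 or _b are one class to them, and where a whole thing is asked for, a point or a joint stands for the part that bears it (a point fixed in the world has none). Each returns a list of dicts, best first, with "p" (0 to 1); they miss things now and then, are a little off and sometimes report something else, mostly with a low value. They report only what shows in the picture. A call takes as long as a camera call. They do not tell look-alikes from the thing itself.
- cams.spot_in(camera, label): "bbox" ([left, top, width, height] in pixels, round what is visible of it).
The state is a dict: "time_s": time; "joints": joint angles; "dq": joint speeds; "effort": joint torques, N m; "ee_pos": TCP position; "eef_rot": TCP orientation; "wrist_force": force on the tool from outside, world axes, zero at the start; "ft_torque": the same for the moment, N m; "gripper_width": finger opening in m; "grasp_force": force on a finger pad.
Only numpy, scipy, OpenCV 4.12 (cv2) and the standard library are available. Lean on these libraries where they do the work, as an engineer would, in place of code of your own. Each camera call takes 0.05 s, during which the arm holds its last target. There are 200 camera calls.

## Working session

There is one attempt and no reset: what is moved stays moved. The work goes in short steps, Python scripts to look and compute and a shell command to move; the robot and the scene stay as the last step left them, time stands still between calls to the robot, and variables do not carry over. Pictures are saved under pics/ and viewed, at most 11 in all, crops included, and the job is handed in when it is done.

```bash
ls; mkdir -p pics; cat > h.py <<'E'
import numpy as np, cv2
from bench import get_obs, cams, job, arm
from scipy.spatial.transform import Rotation as Rot
def ray(c,u,v,R=None,t=None):
    xd=np.array([(u-c["cx"])/c["fx"],(v-c["cy"])/c["fy"]]); x=xd.copy()
    for _ in range(30): x=xd/(1+c["k1"]*(x@x))
    R=np.array(c["R"]);t=np.array(c["t"])
    return -R.T@t, R.T@np.r_[x,1]
def atz(c,u,v,z):
    o,d=ray(c,u,v); return o+d*(z-o[2])/d[2]
def proj(c,X):
    p=np.array(c["R"])@X+np.array(c["t"]); x=p[:2]/p[2]; x=x*(1+c["k1"]*(x@x))
    return x*[c["fx"],c["fy"]]+[c["cx"],c["cy"]]
def wcap():
    o=get_obs(); c=cams.capture("wrist"); T=np.eye(4);T[:3,:3]=Rot.from_quat(o["eef_rot"]).as_matrix();T[:3,3]=o["ee_pos"]
    M=np.linalg.inv(T@np.array(c["tool_from_camera"])); c["R"]=M[:3,:3];c["t"]=M[:3,3]; return c
def save(n,im): cv2.imwrite("pics/"+n,cv2.cvtColor(im,cv2.COLOR_RGB2BGR))
E
python3 - <<'E'
from h import *
o=get_obs();print({k:np.round(v,4) for k,v in o.items()},arm.grasp_offset)
for n in("top","scene"):
    c=cams.capture(n);save(n+"0.png",c["img"])
    print(n,c["k1"],np.round(-np.array(c["R"]).T@c["t"],3))
    for l in("stamp","pot_a","shaker","ink_pad","bell","tin"):
        print(l,[(round(d["p"],2),np.round(d["bbox"])) for d in cams.spot_in(n,l)])
E
```

```text
pics
{'time_s': np.float64(0.0), 'joints': array([-1.4405,  0.5284,  1.4339, -0.    ,  1.1814, -0.1785]), 'dq': array([ 0.0002, -0.0015,  0.0028, -0.0002, -0.0019,  0.0004]), 'effort': array([-7.00000e-04, -4.40056e+01, -1.76594e+01,  6.31000e-02,
        5.82000e-02, -2.00000e-04]), 'ee_pos': array([ 0.1899, -0.5947,  0.2216]), 'eef_rot': array([ 0.9881,  0.1538,  0.    , -0.0011]), 'wrist_force': array([-0.1298,  0.8187, -0.8077]), 'ft_torque': array([ 0.0563, -0.0141, -0.0167]), 'grasp_force': np.float64(0.0), 'gripper_width': np.float64(0.0873)} 0.0187
top 0.0044752720848752975 [ 0.426 -0.019  1.462]
stamp [(0.62, array([159., 213.,  17.,  10.])), (0.53, array([146., 132.,  17.,  14.])), (0.44, array([151., 170.,  14.,  15.]))]
pot_a [(0.71, array([146., 201.,  39.,  37.])), (0.68, array([195., 196.,  40.,  39.]))]
shaker [(0.69, array([202., 211.,  16.,  10.]))]
ink_pad [(0.62, array([293., 222.,  31.,  25.]))]
bell [(0.78, array([238., 230.,  22.,  24.]))]
tin [(0.43, array([145., 204.,  39.,  37.]))]
scene -0.09071868943325695 [0.084 0.703 0.476]
stamp [(0.87, array([146., 241.,  31.,  40.])), (0.86, array([107., 233.,  13.,  30.]))]
pot_a [(0.86, array([187., 242.,  70.,  70.])), (0.68, array([235., 206.,  54.,  58.]))]
shaker [(0.81, array([253., 209.,  14.,  19.])), (0.29, array([323., 189.,  38.,  18.]))]
ink_pad [(0.73, array([322., 187.,  39.,  20.]))]
bell [(0.56, array([308., 216.,  30.,  26.]))]
tin [(0.65, array([350., 169.,  26.,  16.]))]
```

```bash
python3 - <<'E'
from h import *
c=cams.capture("top");I=c["img"]
save("top1.png",cv2.resize(I[100:300,90:357],None,fx=3,fy=3,interpolation=cv2.INTER_CUBIC))
s=cams.capture("scene")["img"];save("scene1.png",cv2.resize(s[130:330,80:400],None,fx=2.5,fy=2.5,interpolation=cv2.INTER_CUBIC))
print(c["fx"],np.round(c["R"],3))
for n,u,v,z in[("potA",165,219.5,.078),("potB",215,215.5,.078),("pad",308.5,234.5,.013),("bell",249,242,.03),("st1",154.5,139,.06),("st2",158,177.5,.06),("st",167.5,218,.06)]:print(n,atz(c,u,v,z).round(3))
E
```

```text
399.7246280017627 [[ 0.017 -1.     0.014]
 [-0.995 -0.018 -0.101]
 [ 0.101 -0.012 -0.995]]
potA [0.453 0.287 0.078]
potB [0.47  0.115 0.078]
pad [ 0.409 -0.217  0.013]
bell [ 0.38  -0.003  0.03 ]
st1 [0.738 0.339 0.06 ]
st2 [0.601 0.321 0.06 ]
st [0.459 0.282 0.06 ]
```

View pics/top1.png

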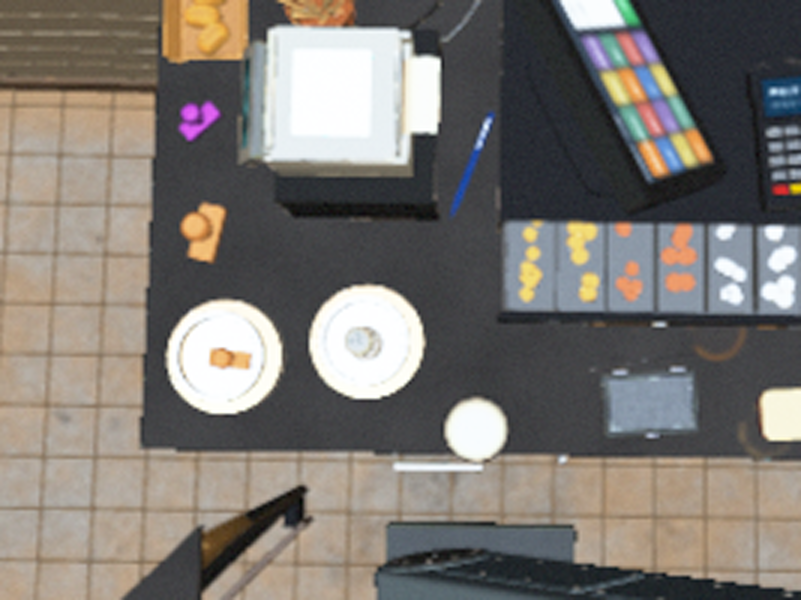

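View pics/scene1.png

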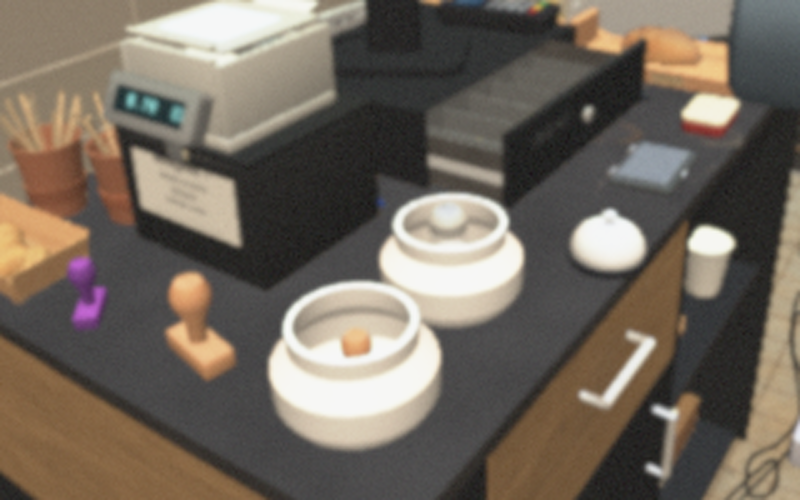

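Candidates in the top view: purple stamp (156,139) is excluded by colour. The big wooden stamp (157,178) is on the counter and is the larger one. The small wooden stamp in the left pot is at (166,219), and I choose that one. The pot on the right (215,215) holds the shaker. I'll move over the left pot and take a close crop with the wrist camera.

```bash
R='{"travel":[0.17,0.275,0.04],"angular":[0,0,-0.309]}'; python3 -m crank '[{"travel":[0.17,0.275,0.04],"angular":[0,0,-0.309]},{"travel":[0.17,0.275,0.04],"angular":[0,0,-0.309]},{"travel":[0.17,0.275,0.04],"angular":[0,0,-0.309]},{"travel":[0.17,0.275,0.04],"angular":[0,0,-0.309]},{"travel":[0.17,0.275,0.04],"angular":[0,0,-0.309]},{"travel":[0.17,0.275,0.04],"angular":[0,0,-0.309]},{"travel":[0.17,0.275,0.04],"angular":[0,0,-0.309]},{"travel":[0.17,0.275,0.04],"angular":[0,0,-0.309]}]' 1
python3 - <<'E'
from h import *
o=get_obs();print(o["ee_pos"].round(3) if hasattr(o["ee_pos"],'round') else o["ee_pos"],o["joints"])
c=wcap();print(np.round(c["tool_from_camera"],3),c["fx"])
E
```

```text
time_s: 1.47
ee_pos: [0.3608, -0.3178, 0.2631]
eef_rot: [1.0, 0.0, 0.0, -0.0]
wrist_force: [0.5, 1.0, -0.3]
gripper_width: 0.042
grasp_force: 0.0
[ 0.361 -0.318  0.263] [-9.55395708e-01  2.80072240e-01  1.73282819e+00  7.01585297e-04
  1.12863107e+00  6.14778541e-01]
[[-0.    -0.964 -0.266  0.073]
 [ 1.    -0.001  0.     0.   ]
 [-0.    -0.266  0.964 -0.163]
 [ 0.     0.     0.     1.   ]] 331.4173212994624
```

```bash
python3 -m crank '[{"travel":[0.04,0.3,0],"angular":[0,0,1]},{"travel":[0.04,0.3,0],"angular":[0,0,1]},{"travel":[0.04,0.3,0],"angular":[0,0,1]},{"travel":[0.04,0.3,0],"angular":[0,0,1]},{"travel":[0.04,0.3,0],"angular":[0,0,1]},{"travel":[0.04,0.3,0],"angular":[0,0,1]},{"travel":[0.04,0.3,0],"angular":[0,0,1]},{"travel":[0.04,0.3,0],"angular":[0,0,1]}]'
python3 -m crank '[{"travel":[0.045,0.3,0],"angular":[0,0,1]},{"travel":[0.045,0.3,0],"angular":[0,0,1]},{"travel":[0.045,0.3,0],"angular":[0,0,1]},{"travel":[0.045,0.3,0],"angular":[0,0,1]},{"travel":[0.045,0.3,0],"angular":[0,0,1]},{"travel":[0.045,0.3,0],"angular":[0,0,1]},{"travel":[0.045,0.3,0],"angular":[0,0,1]},{"travel":[0.045,0.3,0],"angular":[0,0,1]}]'
python3 -m crank '[{"travel":[0,0,-0.06],"angular":[0,0,1]},{"travel":[0,0,-0.06],"angular":[0,0,1]},{"travel":[0,0,-0.06],"angular":[0,0,1]},{"travel":[0,0,-0.06],"angular":[0,0,1]},{"travel":[0,0,-0.06],"angular":[0,0,1]},{"travel":[0,0,-0.06],"angular":[0,0,1]},{"travel":[0,0,-0.06],"angular":[0,0,1]},{"travel":[0,0,-0.06],"angular":[0,0,1]}]'
python3 -m crank '[{"travel":[0,0,0],"angular":[0,0,0.14]},{"travel":[0,0,0],"angular":[0,0,0.14]},{"travel":[0,0,0],"angular":[0,0,0.14]}]'
python3 - <<'E'
from h import *
print(get_obs()["joints"]); c=wcap();save("w1.png",c["img"])
for l in("stamp","pot_a"): print(l,[(round(d["p"],2),np.round(d["bbox"],1)) for d in cams.spot_in("wrist",l)])
print(proj(c,np.array([.453,.287,.066])),proj(c,np.array([.453,.287,.078])))
E
```

```text
time_s: 2.18
ee_pos: [0.3991, -0.0156, 0.2627]
eef_rot: [0.875, 0.484, 0.0, -0.001]
wrist_force: [0.5, -0.8, 0.0]
gripper_width: 0.0003
grasp_force: 0.0
time_s: 2.85
ee_pos: [0.4461, 0.2849, 0.2629]
eef_rot: [0.536, 0.844, 0.002, 0.0]
wrist_force: [-0.1, -0.3, -0.2]
gripper_width: 0.0006
grasp_force: 0.0
time_s: 3.52
ee_pos: [0.4453, 0.2795, 0.2025]
eef_rot: [0.068, 0.998, 0.0, 0.0]
wrist_force: [-0.9, 0.2, -0.2]
gripper_width: 0.0004
grasp_force: 0.0
time_s: 3.77
ee_pos: [0.4452, 0.2795, 0.2026]
eef_rot: [0.002, 1.0, 0.0, 0.0]
wrist_force: [0.7, 0.5, 0.2]
gripper_width: 0.0003
grasp_force: 0.0
[ 3.47851883e-01  4.20997120e-01  1.70262634e+00 -2.30293767e-05
  1.01773468e+00 -1.21864077e+00]
stamp [(0.81, array([246.2, 172.5,  47.7,  32.2]))]
pot_a [(0.9, array([ 45. , 145.9, 135.3, 113.2])), (0.65, array([209.2, 124.6, 128. , 107.5]))]
[259.56988274 192.3817627 ] [259.89935605 195.84859493]
```

View pics/w1.png

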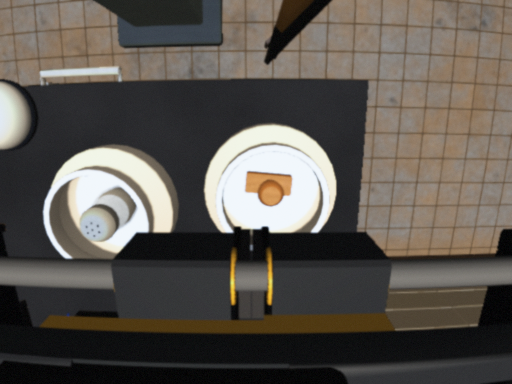

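The wrist view shows the small wooden stamp in the right-hand pot at (270,190), with its block almost horizontal in the image. The shaker is in the other pot at (105,220). Next I'll measure knob, block yaw and pad, and save the close crop.

```bash
python3 - <<'E'
from h import *
c=wcap();I=c["img"];hsv=cv2.cvtColor(I,cv2.COLOR_RGB2HSV)
m=cv2.inRange(hsv,(3,110,70),(20,255,255)); w=np.zeros_like(m);w[160:220,235:305]=m[160:220,235:305]
n,L,S,C=cv2.connectedComponentsWithStats(w);i=1+S[1:,4].argmax();w=(L==i)*np.uint8(255)
print(S[i],C[i]);ys,xs=np.nonzero(w);print({y:(xs[ys==y].min(),xs[ys==y].max()) for y in np.unique(ys)})
V=cv2.resize(I[140:245,200:340],None,fx=5,fy=5,interpolation=cv2.INTER_CUBIC)
save("w2.png",V)
t=cams.capture("top");J=t["img"]
save("pad.png",cv2.resize(J[205:260,280:370],None,fx=8,fy=8,interpolation=cv2.INTER_CUBIC))
for u,v in[(145,0)]:pass
E
```

```text
[ 246  172   45   34 1088] [268.40992647 186.44025735]
{np.int64(172): (np.int64(248), np.int64(252)), np.int64(173): (np.int64(248), np.int64(263)), np.int64(174): (np.int64(247), np.int64(275)), np.int64(175): (np.int64(247), np.int64(285)), np.int64(176): (np.int64(247), np.int64(289)), np.int64(177): (np.int64(247), np.int64(290)), np.int64(178): (np.int64(247), np.int64(290)), np.int64(179): (np.int64(247), np.int64(290)), np.int64(180): (np.int64(247), np.int64(290)), np.int64(181): (np.int64(247), np.int64(290)), np.int64(182): (np.int64(247), np.int64(290)), np.int64(183): (np.int64(247), np.int64(290)), np.int64(184): (np.int64(247), np.int64(290)), np.int64(185): (np.int64(247), np.int64(290)), np.int64(186): (np.int64(246), np.int64(289)), np.int64(187): (np.int64(246), np.int64(289)), np.int64(188): (np.int64(246), np.int64(289)), np.int64(189): (np.int64(246), np.int64(289)), np.int64(190): (np.int64(246), np.int64(289)), np.int64(191): (np.int64(247), np.int64(289)), np.int64(192): (np.int64(256), np.int64(289)), np.int64(193): (np.int64(258), np.int64(289)), np.int64(194): (np.int64(259), np.int64(288)), np.int64(195): (np.int64(259), np.int64(282)), np.int64(196): (np.int64(259), np.int64(282)), np.int64(197): (np.int64(259), np.int64(281)), np.int64(198): (np.int64(259), np.int64(281)), np.int64(199): (np.int64(260), np.int64(280)), np.int64(200): (np.int64(260), np.int64(280)), np.int64(201): (np.int64(261), np.int64(279)), np.int64(202): (np.int64(262), np.int64(278)), np.int64(203): (np.int64(264), np.int64(277)), np.int64(204): (np.int64(265), np.int64(275)), np.int64(205): (np.int64(269), np.int64(272))}
```

View pics/w2.png

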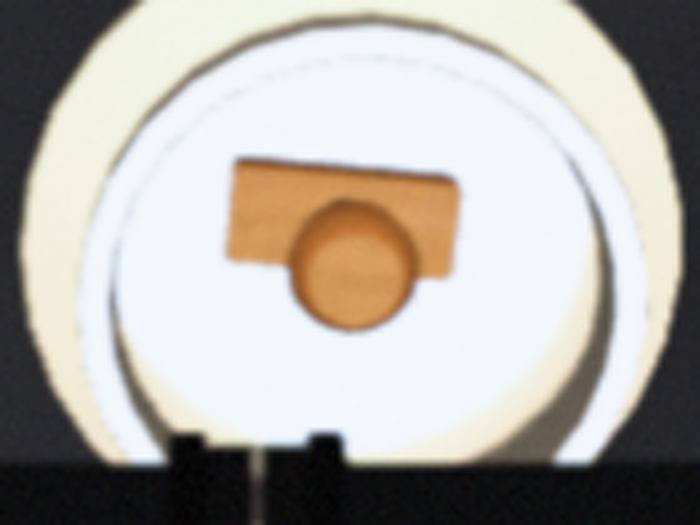

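View pics/pad.png

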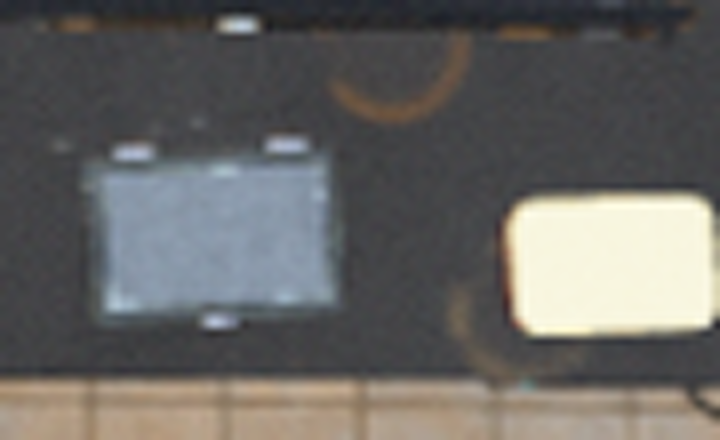

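The crop confirms a small orange-brown wooden stamp on the floor of the left pot. Its knob is at (271,193) and its block edges slope about 4–5° in the image. The pad crop shows the grey felt with the tin to its right.

```bash
python3 - <<'E'
from h import *
c=wcap()
P=[atz(c,200+u/5,140+v/5,.02) for u,v in((235,162),(458,182),(452,277),(228,260))]
P=np.array(P);print(P.round(4),"mid",P.mean(0).round(4))
for a,b in((0,1),(3,2)):
    d=P[b]-P[a];print("len",np.linalg.norm(d).round(4),"ang from +y",np.degrees(np.arctan2(-d[0],d[1])).round(2))
for a,b in((0,3),(1,2)):
    d=P[b]-P[a];print("len",np.linalg.norm(d).round(4),"ang from +x",np.degrees(np.arctan2(d[1],d[0])).round(2))
for z in(.05,.056,.06,.066):print("knob",z,atz(c,270.8,193,z).round(4))
for u,v in((92,118),(0,0)):pass
# pot rim ellipse: outer rim pts z=.078
E
```

```text
[[0.4431 0.2748 0.02  ]
 [0.4476 0.3224 0.02  ]
 [0.4686 0.3217 0.02  ]
 [0.4647 0.2732 0.02  ]] mid [0.456 0.298 0.02 ]
len 0.0478 ang from +y -5.38
len 0.0487 ang from +y -4.68
len 0.0216 ang from +x -4.38
len 0.0211 ang from +x -1.91
knob 0.05 [0.4577 0.2986 0.05  ]
knob 0.056 [0.4561 0.2982 0.056 ]
knob 0.06 [0.455 0.298 0.06 ]
knob 0.066 [0.4534 0.2976 0.066 ]
```

```bash
python3 - <<'E'
from h import *
c=wcap();o=get_obs();print(o["ee_pos"],c["cx"],c["cy"],"tcp px",proj(c,np.array(o["ee_pos"])))
print("wrist rimA",atz(c,272.7,190,.078),"rimB",atz(c,97,212,.078))
t=cams.capture("top");print("top rimA",atz(t,164.7,218.7,.078),"rimB",atz(t,212.3,214,.078))
s=cams.capture("scene")
print("scene knobtop",atz(s,80+357/2.5,130+333/2.5,.064),"rimA ctr",atz(s,80+351/2.5,130+325/2.5,.078),"rimB",atz(s,80+450/2.5,130+228/2.5,.078))
print("top cx",t["cx"],"scene proj of .456,.298,.066",proj(s,np.array([.456,.298,.066])), "top proj", proj(t,np.array([.456,.298,.066])))
E
```

```text
[0.444988   0.27958143 0.20255339] 250.95884853370956 194.59463310963696 tcp px [251.8655423  245.00243037]
wrist rimA [0.44731485 0.29853201 0.078     ] rimB [0.46795777 0.13519724 0.078     ]
top rimA [0.45601823 0.28776609 0.078     ] rimB [0.47498653 0.12466237 0.078     ]
scene knobtop [0.4577419  0.29533198 0.064     ] rimA ctr [0.45530854 0.303872   0.078     ] rimB [0.47248941 0.14297338 0.078     ]
top cx 259.0374603449537 scene proj of .456,.298,.066 [222.54531499 263.37293405] top proj [162.50808713 218.74195986]
```

Wrist and scene views agree on y≈0.297 and the top camera is biased, so I trust the wrist. Next I'll move directly above the pot with the fingers still shut and check.

```bash
python3 -m crank '[{"travel":[0.011,0.0185,-0.03],"angular":[0,0,0]},{"travel":[0.011,0.0185,-0.06],"angular":[0,0,0]},{"travel":[0.011,0.0185,-0.08],"angular":[0,0,0]},{"travel":[0.011,0.0185,-0.08],"angular":[0,0,0]},{"travel":[0.011,0.0185,-0.08],"angular":[0,0,0]}]' 1
python3 - <<'E'
from h import *
c=wcap();I=c["img"];o=get_obs();print(o["ee_pos"],o["wrist_force"],proj(c,np.array(o["ee_pos"])))
save("w3.png",cv2.resize(I[100:300,150:360],None,fx=3,fy=3,interpolation=cv2.INTER_CUBIC))
for z in (.05,.06,.066): print(proj(c,np.array([.456,.298,z])))
E
```

```text
time_s: 4.63
ee_pos: [0.4553, 0.2978, 0.1217]
eef_rot: [0.001, 1.0, -0.001, -0.001]
wrist_force: [0.6, -0.8, -0.0]
gripper_width: 0.0007
grasp_force: 0.0
[0.45629176 0.298216   0.12294522] [-0.0045805  -0.49016193  0.19069489] [252.60208238 247.7235932 ]
[251.98850076 206.28132745]
[252.00965196 210.46107466]
[252.02317368 213.13624182]
```

View pics/w3.png

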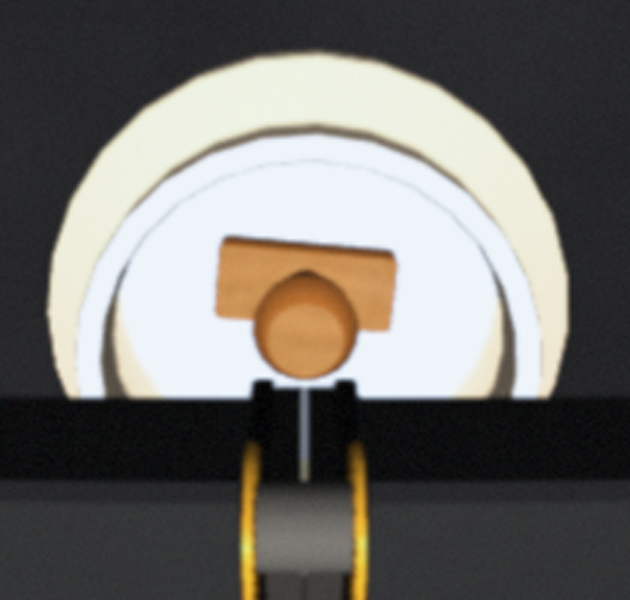

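The knob at full-image (252,209) lies where it was predicted, centred on the shut fingertips. I'll enter the mouth shut, then open a little.

```bash
python3 -m crank '[{"travel":[0,0,-0.018],"angular":[0,0,0]},{"travel":[0,0,-0.036],"angular":[0,0,0]},{"travel":[0,0,-0.05],"angular":[0,0,0]},{"travel":[0,0,-0.05],"angular":[0,0,0]},{"travel":[0,0,-0.05],"angular":[0,0,0]}]' 1
python3 -m crank '[{"travel":[0,0,0],"angular":[0,0,0]},{"travel":[0,0,0],"angular":[0,0,0]},{"travel":[0,0,0],"angular":[0,0,0]},{"travel":[0,0,0],"angular":[0,0,0]},{"travel":[0,0,0],"angular":[0,0,0]},{"travel":[0,0,0],"angular":[0,0,0]}]' 0.12
```

```text
time_s: 5.1
ee_pos: [0.4567, 0.2983, 0.0737]
eef_rot: [0.001, 1.0, 0.0, 0.001]
wrist_force: [0.9, 0.9, 0.6]
gripper_width: 0.0002
grasp_force: 0.0
time_s: 5.6
ee_pos: [0.4561, 0.2982, 0.0728]
eef_rot: [0.001, 1.0, 0.0, 0.0]
wrist_force: [0.6, -0.4, -0.4]
gripper_width: 0.0321
grasp_force: 0.0
```

```bash
python3 -m crank '[{"travel":[0,0,0],"angular":[0,0,0]},{"travel":[0,0,0],"angular":[0,0,0]},{"travel":[0,0,0],"angular":[0,0,0]},{"travel":[0,0,0],"angular":[0,0,0]}]' 0.12
```

```text
time_s: 5.93
ee_pos: [0.4559, 0.298, 0.0725]
eef_rot: [0.001, 1.0, -0.0, -0.0]
wrist_force: [0.9, 0.0, -0.3]
gripper_width: 0.0382
grasp_force: 0.0
```

Opened to 38 mm inside the mouth with no contact force. Next I'll descend to grip height and close.

```bash
python3 -m crank '[{"travel":[0,0,-0.01],"angular":[0,0,0]},{"travel":[0,0,-0.02],"angular":[0,0,0]},{"travel":[0,0,-0.028],"angular":[0,0,0]},{"travel":[0,0,-0.033],"angular":[0,0,0]},{"travel":[0,0,-0.033],"angular":[0,0,0]},{"travel":[0,0,-0.033],"angular":[0,0,0]}]' 0.12
python3 - <<'E'
from h import *
c=wcap();I=c["img"];o=get_obs();print(o["ee_pos"],o["wrist_force"],o["gripper_width"])
save("w4.png",cv2.resize(I[100:300,150:360],None,fx=3,fy=3,interpolation=cv2.INTER_CUBIC))
E
```

```text
time_s: 6.43
ee_pos: [0.4555, 0.2979, 0.0387]
eef_rot: [0.001, 1.0, -0.0, -0.001]
wrist_force: [-0.3, 0.3, 0.3]
gripper_width: 0.0383
grasp_force: 0.0
[0.45589156 0.29807017 0.03922331] [ 0.05296472 -0.48687291  0.1385577 ] 0.03822167136706284
```

View pics/w4.png

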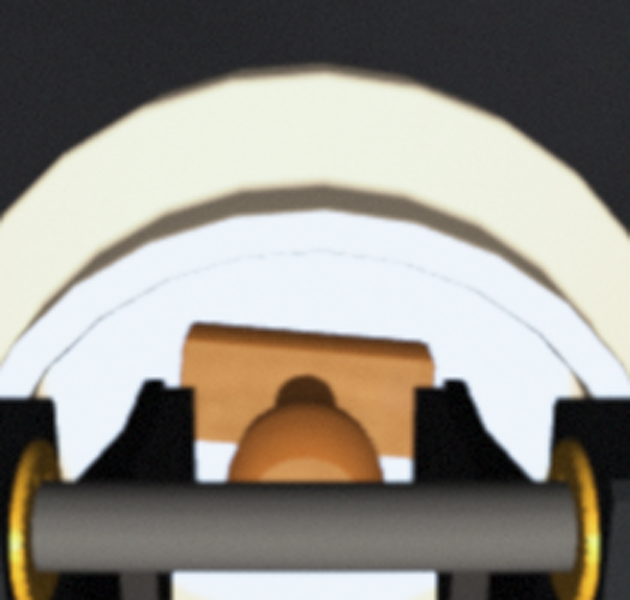

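The knob sits centred between the fingers (crop x 305; finger faces at 193 and 415). Closing.

```bash
python3 -m crank '[{"travel":[0,0,0],"angular":[0,0,0]},{"travel":[0,0,0],"angular":[0,0,0]},{"travel":[0,0,0],"angular":[0,0,0]},{"travel":[0,0,0],"angular":[0,0,0]},{"travel":[0,0,0],"angular":[0,0,0]},{"travel":[0,0,0],"angular":[0,0,0]}]' 1
```

```text
time_s: 6.98
ee_pos: [0.4562, 0.2982, 0.0399]
eef_rot: [0.001, 1.0, 0.0, 0.0]
wrist_force: [0.2, -0.1, 2.5]
gripper_width: 0.0235
grasp_force: 30.0
```

```bash
python3 -m crank '[{"travel":[0,0,0.01],"angular":[0,0,0]},{"travel":[0,0,0.03],"angular":[0,0,0]},{"travel":[0,0,0.05],"angular":[0,0,0]},{"travel":[0,0,0.08],"angular":[0,0,0]},{"travel":[0,0,0.11],"angular":[0,0,0]},{"travel":[0,0,0.135],"angular":[0,0,0]},{"travel":[0,0,0.14],"angular":[0,0,0]},{"travel":[0,0,0.14],"angular":[0,0,0]}]' 1
python3 - <<'E'
from h import *
c=wcap();I=c["img"]
save("w5.png",cv2.resize(I[60:310,100:400],None,fx=2.4,fy=2.4,interpolation=cv2.INTER_CUBIC))
E
```

```text
time_s: 7.65
ee_pos: [0.4571, 0.2986, 0.182]
eef_rot: [0.001, 1.0, 0.001, 0.002]
wrist_force: [0.6, -0.6, -0.7]
gripper_width: 0.0238
grasp_force: 30.0
```

View pics/w5.png

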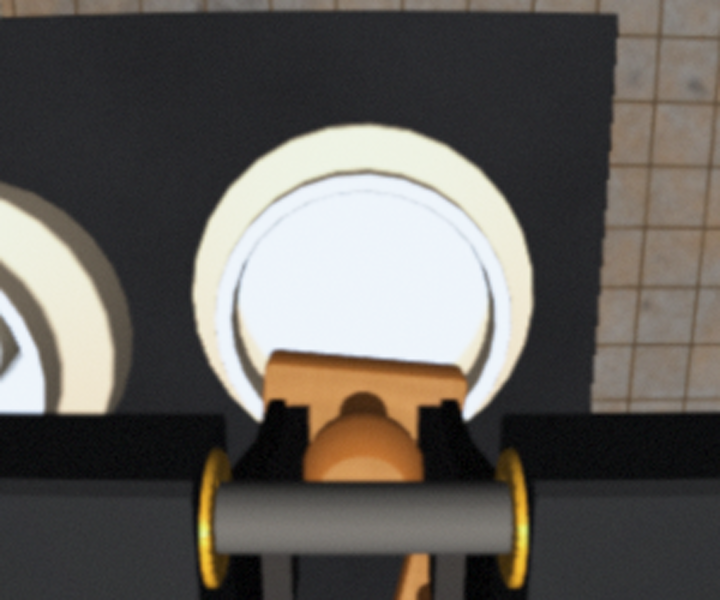

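The stamp is held upright between the fingers and clear of the pot, with its block front edge still at about 5°. The pot has not moved. I'll carry it to the pad, in front of the drawer.

```bash
python3 -m crank '[{"travel":[-0.02,-0.035,0.02],"angular":[0,0,0]},{"travel":[-0.03,-0.075,0.03],"angular":[0,0,0]},{"travel":[-0.04,-0.115,0.03],"angular":[0,0,0]},{"travel":[-0.05,-0.155,0.03],"angular":[0,0,0]},{"travel":[-0.055,-0.195,0.03],"angular":[0,0,0]},{"travel":[-0.055,-0.235,0.03],"angular":[0,0,0]},{"travel":[-0.055,-0.275,0.03],"angular":[0,0,0]},{"travel":[-0.055,-0.31,0.03],"angular":[0,0,0]}]' 1
python3 -m crank '[{"travel":[0.002,-0.04,0],"angular":[0,0,0.04]},{"travel":[0.004,-0.08,0],"angular":[0,0,0.085]},{"travel":[0.005,-0.12,0],"angular":[0,0,0.085]},{"travel":[0.005,-0.16,0],"angular":[0,0,0.085]},{"travel":[0.005,-0.185,0],"angular":[0,0,0.085]},{"travel":[0.005,-0.195,0],"angular":[0,0,0.085]},{"travel":[0.005,-0.195,0],"angular":[0,0,0.085]},{"travel":[0.005,-0.195,0],"angular":[0,0,0.085]}]' 1
python3 - <<'E'
from h import *
c=wcap();I=c["img"];o=get_obs();print(o["ee_pos"],o["eef_rot"])
save("w6.png",cv2.resize(I[60:285,110:410],None,fx=2.6,fy=2.6,interpolation=cv2.INTER_CUBIC))
cv2.imwrite("/tmp/w6.png",I);np.save("/tmp/w6.npy",c,allow_pickle=True)
E
```

```text
time_s: 8.37
ee_pos: [0.3992, -0.0137, 0.2082]
eef_rot: [0.001, 1.0, 0.0, -0.002]
wrist_force: [0.8, 0.4, 0.3]
gripper_width: 0.0235
grasp_force: 30.0
time_s: 9.03
ee_pos: [0.4048, -0.2055, 0.2082]
eef_rot: [-0.041, 0.999, 0.002, -0.001]
wrist_force: [-0.6, 0.7, -0.1]
gripper_width: 0.0236
grasp_force: 30.0
[ 0.40478464 -0.20480865  0.20844773] [-0.04172323  0.99912678  0.00170787 -0.00139186]
```

View pics/w6.png

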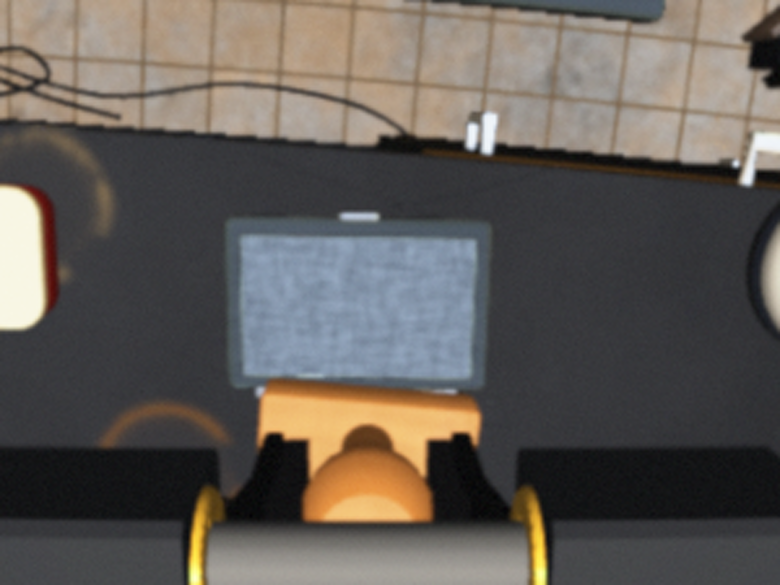

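The felt is fully visible (crop 241–475 × 235–380), with the stamp held at the crop's lower centre. I'll fit felt and stamp edges numerically.

```bash
python3 - <<'E'
from h import *
c=np.load("/tmp/w6.npy",allow_pickle=True).item();I=c["img"];o=get_obs();tz=o["ee_pos"][2]
k=lambda u,v:(110+u/2.6,60+v/2.6)
hsv=cv2.cvtColor(I,cv2.COLOR_RGB2HSV)
g=I.astype(int).sum(2)
m=((g>300)*np.uint8(255)); w=np.zeros_like(m);w[147:207,198:300]=m[147:207,198:300]
def big(w):
    n,L,S,C=cv2.connectedComponentsWithStats(w);i=1+S[1:,4].argmax();print(S[i]);return L==i
F=big(cv2.morphologyEx(w,cv2.MORPH_OPEN,np.ones((7,7))))
cn=max(cv2.findContours(F.astype(np.uint8),0,1)[0],key=len)[:,0]
W=np.array([atz(c,u,v,.013)[:2] for u,v in cn],np.float32)
r=cv2.minAreaRect(W*1000);print("felt rect mm",r)
for n,cs in(("felt",[(241,235),(478,240),(473,379),(243,380)]),):
    P=np.array([atz(c,*k(*q),.013) for q in cs]);print(P.round(4),P.mean(0).round(4))
    for a,b in((0,1),(3,2)):
        d=P[b]-P[a];print(np.degrees(np.arctan2(-d[0],d[1])).round(2),np.linalg.norm(d))
# tin outline z=.010
P=np.array([atz(c,*k(*q),.010) for q in[(227,218),(491,222),(484,387),(232,387)]]);print("tin",P.round(4),P.mean(0).round(4))
# stamp mask
m=cv2.inRange(hsv,(3,90,70),(22,255,255));w=np.zeros_like(m);w[200:232,205:300]=m[200:232,205:300]
S=big(w);cols=range(215,290);e=np.array([(u,np.nonzero(S[:,u])[0].min()) for u in cols if S[:,u].any()],float)
# brightness edge between front face and top face: print top boundary, bottom edge of block
for z,name in((tz-.033,"bottom edge"),(tz-.019,"as top")):
    X=np.array([atz(c,u,v,z)[:2] for u,v in e]);p=np.polyfit(X[:,1],X[:,0],1);print(name,"ang",-np.degrees(np.arctan(p[0])),"x at tcp y",np.polyval(p,o["ee_pos"][1]))
print("side cols by row",[(v,np.nonzero(S[v])[0].min(),np.nonzero(S[v])[0].max()) for v in range(209,232,3)])
q=Rot.from_quat(o["eef_rot"]).as_matrix();print("tool y ang from +y",np.degrees(np.arctan2(-q[0,1],q[1,1])),o["ee_pos"],"tool z",q[:,2])
E
```

```text
[ 202  150   92   57 5023]
felt rect mm ((412.1573791503906, -208.997314453125), (62.717838287353516, 100.85450744628906), 3.5979301929473877)
[[ 0.3848 -0.2595  0.013 ]
 [ 0.3789 -0.1607  0.013 ]
 [ 0.4395 -0.1559  0.013 ]
 [ 0.448  -0.2558  0.013 ]] [ 0.4128 -0.208   0.013 ]
3.42 0.09897524899781618
4.88 0.10025014564373001
tin [[ 0.3786 -0.2661  0.01  ]
 [ 0.3713 -0.1557  0.01  ]
 [ 0.4437 -0.1502  0.01  ]
 [ 0.4526 -0.2609  0.01  ]] [ 0.4115 -0.2082  0.01  ]
[ 208  206   88   26 1864]
bottom edge ang -0.634940531280671 x at tcp y 0.3949809931687296
as top ang -0.6349405312808077 x at tcp y 0.3905276785351425
side cols by row [(209, np.int64(212), np.int64(262)), (212, np.int64(211), np.int64(291)), (215, np.int64(209), np.int64(293)), (218, np.int64(209), np.int64(294)), (221, np.int64(209), np.int64(295)), (224, np.int64(209), np.int64(294)), (227, np.int64(209), np.int64(294)), (230, np.int64(209), np.int64(293))]
tool y ang from +y 4.782262989733221 [ 0.40478464 -0.20480865  0.20844773] tool z [-0.00292381  0.00329662 -0.99999029]
```

Pad centre ≈ (0.412, −0.2085) with yaw ≈ +4.0°. The stamp's yaw is ≈ −0.4° and its centre ≈ TCP + 1 mm in x. I'll correct that and descend to just above the felt.

```bash
python3 -m crank '[{"travel":[0.0065,-0.004,-0.02],"angular":[0,0,0.077]},{"travel":[0.0065,-0.004,-0.05],"angular":[0,0,0.077]},{"travel":[0.0065,-0.004,-0.08],"angular":[0,0,0.077]},{"travel":[0.0065,-0.004,-0.11],"angular":[0,0,0.077]},{"travel":[0.0065,-0.004,-0.13],"angular":[0,0,0.077]},{"travel":[0.0065,-0.004,-0.14],"angular":[0,0,0.077]},{"travel":[0.0065,-0.004,-0.14],"angular":[0,0,0.077]},{"travel":[0.0065,-0.004,-0.14],"angular":[0,0,0.077]}]' 1
python3 - <<'E'
from h import *
c=wcap();I=c["img"];P=[]
for _ in range(5):
    o=get_obs();cams.capture("wrist");P.append(o["ee_pos"])
print(np.mean(P,0),o["wrist_force"])
hsv=cv2.cvtColor(I,cv2.COLOR_RGB2HSV);m=cv2.inRange(hsv,(3,90,70),(22,255,255));w=np.zeros_like(m);w[195:235,200:305]=m[195:235,200:305]
tz=o["ee_pos"][2]
e=np.array([(u,np.nonzero(w[:,u])[0].min()) for u in range(215,290) if w[:,u].any()],float)
X=np.array([atz(c,u,v,tz-.033)[:2] for u,v in e]);p=np.polyfit(X[:,1],X[:,0],1);print("stamp ang",-np.degrees(np.arctan(p[0])),"front edge x",np.polyval(p,o["ee_pos"][1]))
save("w7.png",cv2.resize(I[60:285,110:410],None,fx=2.6,fy=2.6,interpolation=cv2.INTER_CUBIC))
np.save("/tmp/w7.npy",c,allow_pickle=True)
E
```

```text
time_s: 9.75
ee_pos: [0.4121, -0.2088, 0.0693]
eef_rot: [-0.081, 0.997, 0.001, -0.001]
wrist_force: [-0.6, -0.7, 0.5]
gripper_width: 0.0235
grasp_force: 30.0
[ 0.41296979 -0.21042713  0.0704033 ] [ 0.51379108 -0.23350092 -1.14703996]
stamp ang 4.040410059337752 front edge x 0.402282135472741
```

View pics/w7.png

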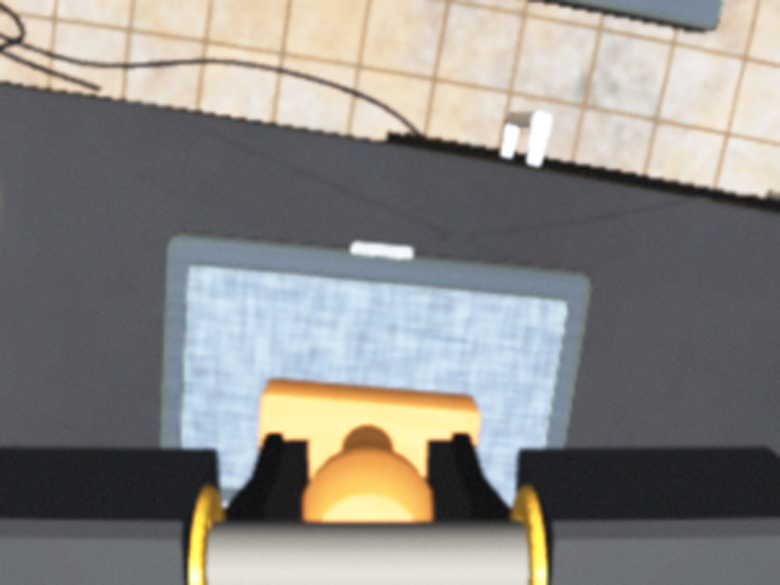

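The stamp hangs above the felt, parallel to its edges. I'll check the centring against the visible felt edges.

```bash
python3 - <<'E'
from h import *
c=np.load("/tmp/w7.npy",allow_pickle=True).item();k=lambda u,v:(110+u/2.6,60+v/2.6)
A=atz(c,*k(187,265),.013)[:2];B=atz(c,*k(568,302),.013)[:2];d=B-A;L=np.linalg.norm(d);print(A,B,L,"ang",np.degrees(np.arctan2(-d[0],d[1])))
a=np.radians(4.0);ey=np.array([-np.sin(a),np.cos(a)]);ex=np.array([np.cos(a),np.sin(a)])
print("pad centre",(A+B)/2+ex*.031)
o=get_obs();z=o["ee_pos"][2]
C=atz(c,*k(262,432),z-.019)[:2];D=atz(c,*k(479,438),z-.019)[:2];print("block sides",(C+D)/2,np.linalg.norm(D-C),"tcp axis now",o["ee_pos"])
E1=atz(c,*k(262,396),z-.019)[:2];E2=atz(c,*k(480,412),z-.019)[:2];print("block front top edge",(E1+E2)/2,np.linalg.norm(E2-E1),"centre",(E1+E2)/2+ex*.011)
E
```

```text
[ 0.38479498 -0.26054736] [ 0.3784852  -0.16128729] 0.09946042509113197 ang 3.637292045597295
pad centre [ 0.41256457 -0.20875487]
block sides [ 0.4087105  -0.20883556] 0.04864812187298089 tcp axis now [ 0.41299077 -0.2111036   0.07049692]
block front top edge [ 0.40145155 -0.20987843] 0.048482124669770074 centre [ 0.41242476 -0.20911111]
```

Centred to within about 0.5 mm. Lowering slowly now.

```bash
python3 -m crank '[{"travel":[0,0,-0.007],"angular":[0,0,0]},{"travel":[0,0,-0.014],"angular":[0,0,0]},{"travel":[0,0,-0.019],"angular":[0,0,0]},{"travel":[0,0,-0.021],"angular":[0,0,0]},{"travel":[0,0,-0.021],"angular":[0,0,0]},{"travel":[0,0,-0.021],"angular":[0,0,0]}]' 1
python3 -m crank '[{"travel":[0,0,-0.0005],"angular":[0,0,0]},{"travel":[0,0,-0.001],"angular":[0,0,0]},{"travel":[0,0,-0.001],"angular":[0,0,0]}]' 1
python3 -m crank '[{"travel":[0,0,-0.0005],"angular":[0,0,0]},{"travel":[0,0,-0.001],"angular":[0,0,0]},{"travel":[0,0,-0.001],"angular":[0,0,0]}]' 1
```

```text
time_s: 10.55
ee_pos: [0.4123, -0.2108, 0.0481]
eef_rot: [-0.08, 0.997, 0.0, -0.0]
wrist_force: [-0.2, 0.2, -0.1]
gripper_width: 0.0236
grasp_force: 30.0
time_s: 10.8
ee_pos: [0.4125, -0.211, 0.0476]
eef_rot: [-0.08, 0.997, -0.0, 0.0]
wrist_force: [-0.5, 0.1, -0.2]
gripper_width: 0.0236
grasp_force: 30.0
time_s: 11.05
ee_pos: [0.4126, -0.211, 0.0469]
eef_rot: [-0.08, 0.997, -0.0, 0.0]
wrist_force: [-0.3, 0.4, 2.6]
gripper_width: 0.0238
grasp_force: 30.0
```

```bash
python3 -m crank '[{"travel":[0,0,-0.0005],"angular":[0,0,0]},{"travel":[0,0,-0.0005],"angular":[0,0,0]},{"travel":[0,0,-0.0005],"angular":[0,0,0]}]' 1
```

```text
time_s: 11.3
ee_pos: [0.4126, -0.211, 0.0468]
eef_rot: [-0.08, 0.997, -0.0, 0.0]
wrist_force: [-1.0, 0.1, 8.7]
gripper_width: 0.0238
grasp_force: 30.0
```

The stamp is in contact with the felt at 8.7 N. I'll ease the preload, open a little, then rise.

```bash
python3 -m crank '[{"travel":[0,0,0.0005],"angular":[0,0,0]},{"travel":[0,0,0.0005],"angular":[0,0,0]}]' 1
python3 -m crank '[{"travel":[0,0,0],"angular":[0,0,0]},{"travel":[0,0,0],"angular":[0,0,0]},{"travel":[0,0,0],"angular":[0,0,0]},{"travel":[0,0,0],"angular":[0,0,0]},{"travel":[0,0,0],"angular":[0,0,0]},{"travel":[0,0,0],"angular":[0,0,0]},{"travel":[0,0,0],"angular":[0,0,0]}]' 0
python3 -m crank '[{"travel":[0,0,0.01],"angular":[0,0,0]},{"travel":[0,0,0.03],"angular":[0,0,0]},{"travel":[0,0,0.06],"angular":[0,0,0]},{"travel":[0,0,0.1],"angular":[0,0,0]},{"travel":[0,0,0.14],"angular":[0,0,0]},{"travel":[0,0,0.16],"angular":[0,0,0]},{"travel":[0,0,0.16],"angular":[0,0,0]},{"travel":[0,0,0.16],"angular":[0,0,0]}]' 0
python3 - <<'E'
from h import *
c=wcap();save("w8.png",cv2.resize(c["img"][60:285,110:410],None,fx=2.6,fy=2.6,interpolation=cv2.INTER_CUBIC))
E
```

```text
time_s: 11.47
ee_pos: [0.4126, -0.211, 0.0469]
eef_rot: [-0.08, 0.997, -0.0, 0.0]
wrist_force: [-0.6, 0.5, 4.6]
gripper_width: 0.0235
grasp_force: 30.0
time_s: 12.05
ee_pos: [0.4124, -0.2109, 0.0464]
eef_rot: [-0.08, 0.997, 0.0, -0.0]
wrist_force: [0.1, 0.6, 0.7]
gripper_width: 0.0432
grasp_force: 0.0
time_s: 12.72
ee_pos: [0.4129, -0.2112, 0.2077]
eef_rot: [-0.08, 0.997, -0.001, 0.001]
wrist_force: [-0.6, 0.4, -1.0]
gripper_width: 0.0436
grasp_force: 0.0
```

View pics/w8.png

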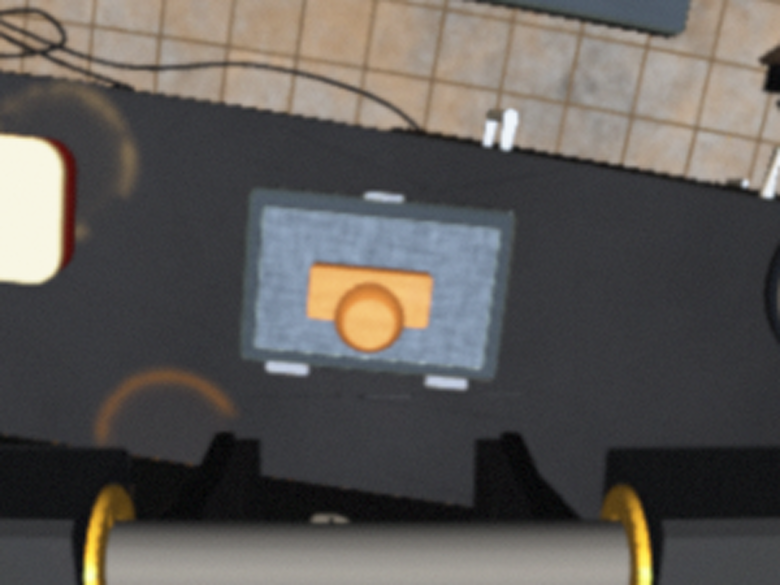

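The stamp stands upright near the felt's centre (block centre ≈ crop (369,297)). I'll check the offset numerically.

```bash
python3 - <<'E'
from h import *
c=wcap();k=lambda u,v:(110+u/2.6,60+v/2.6)
hsv=cv2.cvtColor(c["img"],cv2.COLOR_RGB2HSV)
F=np.array([atz(c,*k(*q),.013)[:2] for q in((262,206),(501,227),(487,370),(255,349))])
B=np.array([atz(c,*k(*q),.027)[:2] for q in((313,269),(433,277),(429,329),(307,320))])
for n,P in(("felt",F),("block",B)):
    d=(P[1]-P[0]+P[2]-P[3]);f=(P[3]-P[0]+P[2]-P[1]);print(n,P.mean(0).round(4),np.degrees(np.arctan2(-d[0],d[1])).round(2),np.degrees(np.arctan2(f[1],f[0])).round(2),np.linalg.norm(d)/2,np.linalg.norm(f)/2)
E
```

```text
felt [ 0.4105 -0.207 ] 3.97 5.2 0.09976240260653693 0.0615825516111657
block [ 0.412  -0.2093] 5.05 3.8 0.04922196154358881 0.021433310261561287
```

Offset is about 2–3 mm and about 1° in angle, with the gripper clear. Handing in.

```bash
python3 -c "
from bench import job; print(job.job_done())"
```

```text
the job is handed in; nothing more can be done
None
```

I lifted the small wooden stamp out of its pot and set it upright on the ink pad, 2–3 mm off centre and about 1° off the pad's long side; the job is handed in at about 13 s of the 45 s, verdict not shown.

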